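# Pack the hexagonal shaker set in its tray

## Task

Finish packing the shaker set: put the two large hexagonal shakers from the table flat into the tray with the one already there, so that each of the three lies snugly against the other two, flat face to flat face and corners meeting in the middle. Then stand the small shaker upright on top of them, centred over the point where the three meet so that all of its base is supported by all three. Set the shakers down rather than drop them, and leave the jar, the hammer and the wood offcut where they are.

Things in the scene. Friction and masses are not known exactly. Their poses are not given: they have to be found in the camera images.
- tray: Dark wooden open tray, fixed to the table, outside 190 mm (its x) by 180 mm (its y) by 20 mm high, walls and floor 6 mm thick (inside 178 by 168 mm, floor 6 mm above the table). Origin: centre of its underside, on the table; z up.
- shaker_a: Large wooden shaker, blue hexagon on its top: regular hexagonal prism 52 mm across flats (60 mm across corners), 40 mm high, about 90 g. Origin: centre of its underside; z up; normals of its six upright flats at 0, 60, 120.. degrees from its x axis. Starts loose, flat in the tray, near its middle, at any yaw; may be nudged. There is room for the others towards the tray's middle.
- shaker_b: Large wooden shaker, green hexagon on its top: regular hexagonal prism 52 mm across flats (60 mm across corners), 40 mm high, about 90 g. Origin: centre of its underside; z up; normals of its six upright flats at 0, 60, 120.. degrees from its x axis. It starts upright on the table.
- shaker_c: Large wooden shaker, red hexagon on its top: regular hexagonal prism 52 mm across flats (60 mm across corners), 40 mm high, about 90 g. Origin: centre of its underside; z up; normals of its six upright flats at 0, 60, 120.. degrees from its x axis. It starts upright on the table.
- shaker_small: Small hexagonal wooden shaker, darker wood with a yellow hexagon on its top: a regular hexagonal prism 38 mm across flats (44 mm across corners), 32 mm high, about 40 g. Origin: centre of its underside; z up; normals of its flats at 0, 60, 120.. degrees from its x axis. It starts upright on the table.
- jar: Bystander: amber glass jar with a steel cap, 56 mm wide, 68 mm high, standing on the table among the shakers. Origin: centre of its underside.
- hammer: Bystander: hammer 260 mm long lying on the table beyond the tray, up to 26 mm high. Origin: middle of its length, at table height; the head is at +x of its own frame.
- offcut: Bystander: flat wooden offcut 120 (its x) by 45 by 20 mm lying on the table. Origin: centre of its underside.
Not all that is in view belongs to the job. Leave any pink or turquoise look-alike of the shaker_b alone.

How it is judged:
On the way:
1. the three large shakers lie flat in the tray, each against the other two (z of shaker_a in the frame of tray between 0.003 and 0.009 m and angle between each of shaker_a, shaker_b, shaker_c's own z axis and vertical below 0.06 rad and x of shaker_a in the frame of tray between -0.07 and 0.07 m and y of shaker_a in the frame of tray between -0.065 and 0.065 m and z of shaker_b in the frame of tray between 0.003 and 0.009 m and x of shaker_b in the frame of tray between -0.07 and 0.07 m and y of shaker_b in the frame of tray between -0.065 and 0.065 m and z of shaker_c in the frame of tray between 0.003 and 0.009 m and x of shaker_c in the frame of tray between -0.07 and 0.07 m and y of shaker_c in the frame of tray between -0.065 and 0.065 m and horizontal distance between each of shaker_b, shaker_c and shaker_a below 0.054 m and (y of shaker_b in the frame of shaker_a between -0.006 and 0.006 m or y of shaker_b in the frame of shaker_a between 0.042 and 0.0485 m or y of shaker_b in the frame of shaker_a between -0.0485 and -0.042 m) and (y of shaker_c in the frame of shaker_a between -0.006 and 0.006 m or y of shaker_c in the frame of shaker_a between 0.042 and 0.0485 m or y of shaker_c in the frame of shaker_a between -0.0485 and -0.042 m) and horizontal distance between shaker_c and shaker_b below 0.054 m and (y of shaker_c in the frame of shaker_b between -0.006 and 0.006 m or y of shaker_c in the frame of shaker_b between 0.042 and 0.0485 m or y of shaker_c in the frame of shaker_b between -0.0485 and -0.042 m)), for 0.2 s.
At the end, for the whole second after the job is handed in: Large shakers flat in the tray (tilt < 0.06 rad), each pair's centres < 54 mm apart, facing flat to flat (offset under about 6 mm); small one upright on top (tilt < 0.06 rad), its centre < 37.5 mm from each large centre, so within 7 mm of the meeting point; all released, at rest (all of step 1 and z of shaker_small in the frame of tray between 0.043 and 0.049 m and angle between shaker_small's own z axis and vertical below 0.06 rad and horizontal distance between shaker_small and shaker_a below 0.0375 m and horizontal distance between shaker_small and shaker_b below 0.0375 m and horizontal distance between shaker_small and shaker_c below 0.0375 m and linear speed of each of shaker_a, shaker_b, shaker_c, shaker_small below 0.02 m/s and contact force between the fingers and shaker_a below 0.2 N and contact force between the fingers and shaker_b below 0.2 N and contact force between the fingers and shaker_c below 0.2 N and contact force between the fingers and shaker_small below 0.2 N); the robot touches nothing.
It fails at once if the jar is moved more than 25 mm (distance of jar from where it was at the start of the episode above 0.025 m).
It fails at once if the hammer is moved more than 25 mm (distance of hammer from where it was at the start of the episode above 0.025 m).
It fails at once if the offcut is moved more than 25 mm (distance of offcut from where it was at the start of the episode above 0.025 m).
It fails at once if a shaker is dropped (falls freely faster than 0.7 m/s, about 25 mm) ((linear speed of shaker_a above 0.7 m/s and contact force between the fingers and shaker_a below 0.05 N) or (linear speed of shaker_b above 0.7 m/s and contact force between the fingers and shaker_b below 0.05 N) or (linear speed of shaker_c above 0.7 m/s and contact force between the fingers and shaker_c below 0.05 N) or (linear speed of shaker_small above 0.7 m/s and contact force between the fingers and shaker_small below 0.05 N)).
It also fails if it takes over 66 s, if anything falls off the work surface, if the arm or the gripper's body presses on something with over 40 N, if the wrist force passes 120 N, or if a joint passes its speed limit or range.

## Robot

A 6-joint arm with a two-finger parallel gripper is mounted at the origin on the work surface. World frame = base frame: x ahead of the robot, y to its left, z up, the work surface at z = 0. Lengths are in m, angles in rad, forces in N, time in s.
With the tool pointing down it reaches from about 0.4 to 0.825 m from the base axis. Payload 7 kg.
Tool frame: the origin (TCP) lies midway between the tips of the shut fingers; the grasp point (between the pads) lies arm.hold_point_z behind it (arm.hold_point_z is the distance from the TCP to the grasp point, in m); z points along the fingers, y is the line along which they close (so a half turn about z gives the same grasp; the last joint's range is limited). The gripper opens to 88 mm and grips with 3 to 60 N. Pads are 19 mm wide; open, the fingers measure 130 mm over their backs; the gripper's body (78 mm by 193 mm) begins 47 mm behind the grasp point.
Start: joints at [1.533, 0.359, 0.012, 0, -1.224, -0.288], TCP at [0.216, 0.639, 0.227] pointing down, gripper open.
Joint ranges: [-3.07, 3.07], [-1.43, 2.12], [-1.02, 1.25], [-3.03, 1.67], [-3.05, -0], [-3.03, 3.03]. Speed limits (rad/s): [2.39, 2.39, 3.01, 3.14, 3.14, 3.14].

## Interface

Orientations are given as [roll, pitch, yaw] about the fixed x, y, z axes, in that order (R = Rz(yaw) Ry(pitch) Rx(roll)).
In Python, from station import arm gives the robot as it stands.
- The arm moves only by the shell command python3 -m crank 'ROWS' [OPENING] [FORCE]. ROWS is JSON, a list that holds one entry, the list of rows, each a list of 4 numbers: the shift along the tool's x, y, z in units of 25 mm (1.0 is 25 mm), then the turn about the tool's z in units of 5 degrees (1.0 is 5 degrees). A call has 1 to 12 rows; each row is the pose to reach, as a shift and turn from the pose commanded when the call began, along the tool's axes at that moment; what a row does not reach only later rows make up. A row lasts 1/8 s, in which the tool goes at most 62.5 mm and 10.7 degrees, less where a joint would pass 70% of its speed; a pose out of reach is approached as far as the arm can. A call with a gripper value outside its range is refused whole. OPENING is the closure, from 0 (fully open) to 1 (shut), set as the call begins (- or left out, the last holds). The fingers move at their own pace and stop on an object; FORCE is the grip in N (left out, the last holds). Time passes only in rows, so rows that repeat a pose let the fingers close. It gives the time, the measured TCP pose, the force, the opening and the grip force at its end, in the units of the state.
- arm.get_state(): the state, without advancing time (a new reading comes with each control period).
- arm.grab_frame(name): name is "scene" or "top" or "wrist"; returns (picture, depth): 480x640x3 uint8, red, green, blue; 480x640 float32, m along the optical axis (not along the pixel's ray), 0 where there is no reading.
- arm.get_calibration(name): a dict with "mtx" (3x3 intrinsics, pixels), "R" (3x3) and "t" (3): a world point X has camera coordinates R X + t; the wrist camera has in their place "mount" (4x4, takes a point from camera to tool coordinates, whose origin is the TCP and whose axes are the flange's). Camera axes: x right, y down, z forward; pixel columns grow to the right and rows downward; lengths in m; the calibration is good to about 2 mm. A picture is of the moment at which its call begins: read the wrist's pose just before it. get_calibration takes no time and is no camera call.
- arm.job_done(): hands the job in; it is judged then, once.
Trained networks look in the newest picture that a camera, given by its name, has taken for a name from the list of things; names that differ only in an ending like _2 or _b are one class to them, and where a whole thing is asked for, a point or a joint stands for the part that bears it (a point fixed in the world has none). Each returns a list of dicts, best first, with "score" (0 to 1); they miss things now and then, are a little off and sometimes report something else, mostly with a low value. They report only what shows in the picture. A call takes as long as a camera call. They do not tell look-alikes from the thing itself.
- arm.recognise(thing, camera): "extent" ([left, top, width, height] in pixels, round what is visible of it).
- arm.trace(thing, camera): "mask" (480x640 bool, what is visible of it) and "extent" ([left, top, width, height] in pixels, round what is visible of it).
The state is a dict: "t": time; "q": joint angles; "qd": joint speeds; "joint_efforts": joint torques, N m; "eef_pos": TCP position; "ee_rot": TCP orientation; "force": force on the tool from outside, world axes, zero at the start; "moment": the same for the moment, N m; "width": finger opening in m; "gripper_force": force on a finger pad.
Only numpy, scipy, OpenCV 4.12 (cv2) and the standard library are available. Lean on these libraries where they do the work, as an engineer would, in place of code of your own. Each camera call takes 0.05 s, during which the arm holds its last target. There are 200 camera calls.

## Working session

There is one attempt and no reset: what is moved stays moved. The work goes in short steps, Python scripts to look and compute and a shell command to move; the robot and the scene stay as the last step left them, time stands still between calls to the robot, and variables do not carry over. Pictures are saved under pics/ and viewed, at most 10 in all, crops included, and the job is handed in when it is done.

```bash
ls; mkdir -p pics; cat > h.py <<'E'
import numpy as np, cv2
from station import arm
from scipy.spatial.transform import Rotation as Ro
def cam(n):
    c=arm.get_calibration(n); K=np.array(c["mtx"])
    if n=="wrist":
        s=arm.get_state(); T=np.eye(4); T[:3,:3]=Ro.from_euler('xyz',s["ee_rot"]).as_matrix(); T[:3,3]=s["eef_pos"]
        M=T@np.array(c["mount"]); return K,M
    M=np.eye(4); R=np.array(c["R"]); M[:3,:3]=R.T; M[:3,3]=-R.T@np.array(c["t"]); return K,M
def look(n):
    K,M=cam(n); p,d=arm.grab_frame(n); return p,d,K,M
def pts(d,K,M):
    v,u=np.mgrid[:480,:640]; P=np.stack([(u-K[0,2])/K[0,0]*d,(v-K[1,2])/K[1,1]*d,d],-1)
    W=P@M[:3,:3].T+M[:3,3]; W[d<=0]=np.nan; return W
def ray(u,v,K,M,z):
    r=M[:3,:3]@np.array([(u-K[0,2])/K[0,0],(v-K[1,2])/K[1,1],1]); return M[:3,3]+r*(z-M[2,3])/r[2]
def save(p,f): cv2.imwrite("pics/"+f,cv2.cvtColor(p,cv2.COLOR_RGB2BGR))
E
python3 - <<'E'
from h import *
print(arm.get_state(), arm.hold_point_z)
for n in("scene","top"):
    p,d,K,M=look(n); save(p,n+"0.png"); W=pts(d,K,M); np.savez("pics/"+n+"0.npz",p=p,d=d,K=K,M=M); print(n,M[:3,3])
    for t in("shaker_a","shaker_small","jar","hammer","offcut","tray"):
        for r in arm.trace(t,n)[:7]:
            m=r["mask"]; w=W[m]; print(t,round(r["score"],2),np.round(r["extent"]),np.round(np.nanmedian(w,0),3),np.round(np.nanpercentile(w[:,2],95),3))
E
```

```text
pics
{'t': 0.0, 'q': array([ 1.53311711e+00,  3.59360518e-01,  1.10579926e-02, -3.52747991e-04,
       -1.22408795e+00, -2.88089097e-01]), 'qd': array([ 0.00015096, -0.00080817, -0.00146835, -0.00118979,  0.00056387,
       -0.00136247]), 'joint_efforts': array([ 4.12254713e-04, -5.82725966e+01,  2.93059534e+01,  6.99706256e+00,
        6.86616695e-03, -1.69444907e-04]), 'eef_pos': array([0.21590008, 0.6390253 , 0.22563889]), 'ee_rot': array([ 3.13996998e+00, -1.35032934e-04, -3.25888331e-01]), 'force': array([0.46145363, 0.43178483, 0.59510315]), 'moment': array([ 0.03613435,  0.0352363 , -0.0226874 ]), 'gripper_force': 0.0, 'width': 0.08744039188799846} 0.0188
scene [ 0.96835752 -0.54088668  0.93907832]
shaker_a 0.96 [369. 147.  21.  23.] [0.564 0.33  0.039] 0.044
shaker_a 0.88 [353. 164.  25.  27.] [0.568 0.241 0.038] 0.043
shaker_a 0.76 [210. 307.  27.  31.] [ 0.561 -0.284  0.04 ] 0.043
shaker_a 0.73 [266. 232.  28.  30.] [ 0.536 -0.066  0.045] 0.049
shaker_a 0.56 [386. 178.  24.  25.] [0.663 0.262 0.038] 0.043
shaker_small 0.94 [149. 288.  24.  21.] [ 0.401 -0.319  0.031] 0.035
jar 0.91 [325. 114.  18.  29.] [0.403 0.333 0.047] 0.071
hammer 0.81 [340. 215. 108.  66.] [0.737 0.087 0.023] 0.028
offcut 0.95 [278. 323.  34.  62.] [ 0.716 -0.247  0.02 ] 0.023
tray 0.89 [239. 206.  94.  76.] [ 0.523 -0.029  0.007] 0.021
top [ 0.38556037 -0.01414919  1.27675805]
shaker_a 0.95 [347. 254.  25.  32.] [ 0.526 -0.058  0.046] 0.05
shaker_a 0.89 [444. 246.  33.  25.] [ 0.551 -0.277  0.039] 0.043
shaker_a 0.83 [209. 198.  24.  25.] [0.654 0.271 0.039] 0.044
shaker_a 0.67 [171. 242.  34.  24.] [0.555 0.338 0.04 ] 0.044
shaker_a 0.58 [212. 241.  27.  24.] [0.558 0.251 0.039] 0.044
shaker_small 0.68 [462. 323.  26.  18.] [ 0.392 -0.313  0.031] 0.035
jar 0.85 [163. 312.  33.  24.] [0.392 0.339 0.067] 0.072
hammer 0.96 [281. 119.  38. 110.] [0.718 0.092 0.024] 0.029
offcut 0.92 [418. 168.  43.  51.] [ 0.707 -0.24   0.019] 0.024
```

```bash
python3 - <<'E'
import numpy as np,cv2
z=np.load("pics/top0.npz");s=np.load("pics/scene0.npz")
a=cv2.resize(z["p"][90:360,140:500],(800,600),interpolation=cv2.INTER_CUBIC)
cv2.imwrite("pics/topcrop.png",a[:,:,::-1])
r=[cv2.resize(z["p"][y-22:y+22,x-26:x+26],(260,220),interpolation=cv2.INTER_CUBIC) for x,y in((359,270),(460,258),(221,210),(188,254),(226,253),(475,332))]
cv2.imwrite("pics/crops.png",np.vstack([np.hstack(r[:3]),np.hstack(r[3:])])[:,:,::-1])
E
```

```text
(no output)
```

View pics/topcrop.png

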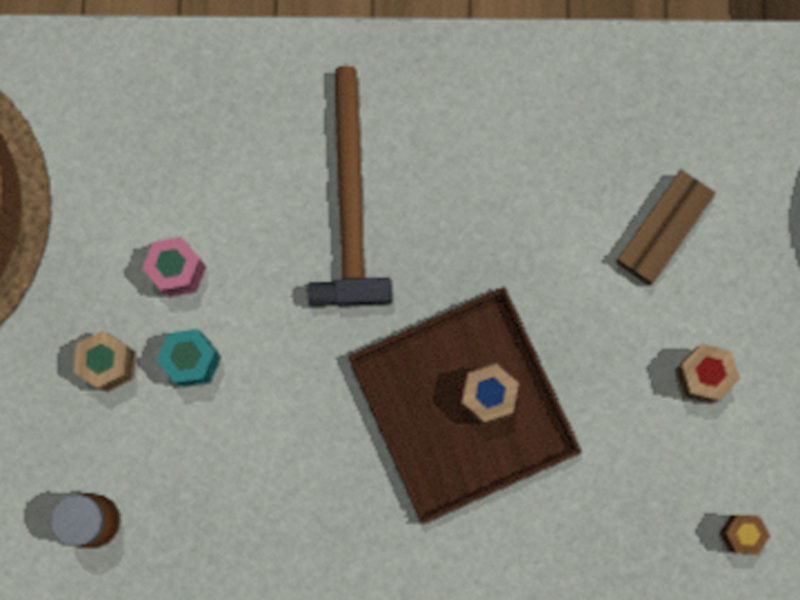

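View pics/crops.png

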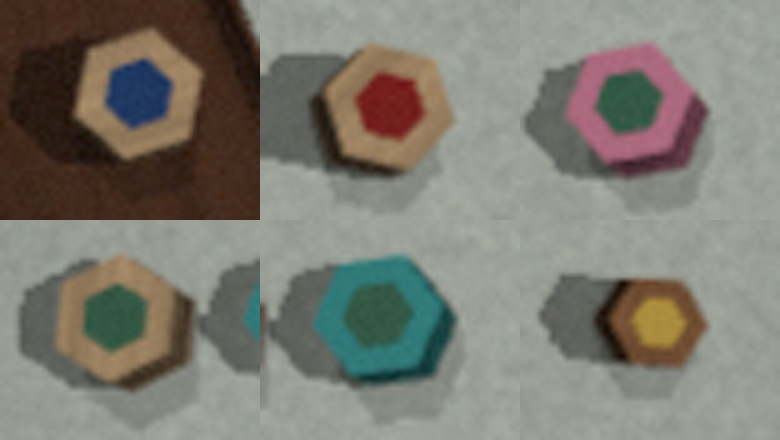

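```bash
cat >> h.py <<'E'
def hexfit(d,K,M,mask,z=None,tol=.006):
    """top face: centroid, height, yaw of a flat normal (deg, mod 60), across-flats"""
    W=pts(d,K,M); k=cv2.dilate(mask.astype(np.uint8),np.ones((5,5)))>0
    w=W[k]; w=w[~np.isnan(w[:,0])]; zt=np.percentile(w[:,2],80) if z is None else z
    w=w[abs(w[:,2]-zt)<tol]; c=w.mean(0); q=(w[:,0]-c[0])+1j*(w[:,1]-c[1]); q=q[abs(q)<.04]
    a=np.degrees(np.angle((abs(q)**6*np.exp(6j*np.angle(q))).sum()))/6+30
    n=a+60*np.arange(3); pr=[np.percentile((q*np.exp(-1j*np.radians(x))).real,[.5,99.5]) for x in n]
    return c, a%60, [round(float(np.ptp(x)),4) for x in pr]
def rows(x,y,z,yaw=None):
    """units from present tool pose to world TCP x,y,z, tool yaw (deg, mod 180)"""
    s=arm.get_state(); R=Ro.from_euler('xyz',s["ee_rot"]).as_matrix(); u=R.T@(np.array([x,y,z])-s["eef_pos"])/.025
    y0=np.degrees(s["ee_rot"][2]); t=0
    if yaw is not None: t=-(((yaw-y0)+90)%180-90)/5   # tool z points down
    print("t",round(s["t"],2),"pos",np.round(s["eef_pos"],4),"yaw",round(y0,2),"q",np.round(s["q"],2),"-> row",np.round(u,2),round(t,2))
E
python3 - <<'E'
from h import *
print(np.round(arm.get_calibration("wrist")["mount"],3),arm.get_calibration("wrist")["mtx"])
for n in("top","scene"):
    z=np.load(f"pics/{n}0.npz"); p,d,K,M=[z[k] for k in("p","d","K","M")]
    p2,d,K,M=look(n)
    for t in("shaker_a","shaker_small"):
        for r in arm.trace(t,n)[:5]:
            c,a,f=hexfit(d,K,M,r["mask"]); print(n,t,np.round(c,4),round(a,1),f)
z=np.load("pics/top0.npz")
for u,v in((350,355),(505,290),(580,452),(422,522)): print(ray(140+u*.45,90+v*.45,z["K"],z["M"],.02))
rows(.555,.335,.227,0)
E
```

```text
[[ 0.001 -0.959 -0.284  0.077]
 [ 1.     0.001 -0.001 -0.   ]
 [ 0.001 -0.284  0.959 -0.159]
 [ 0.     0.     0.     1.   ]] [[333.71334853   0.         316.28010343]
 [  0.         333.71334853 239.13889077]
 [  0.           0.           1.        ]]
top shaker_a [0.6571 0.2739 0.0403] 10.4 [0.0513, 0.0525, 0.051]
top shaker_a [0.5565 0.3414 0.0402] 27.8 [0.0525, 0.0524, 0.0511]
top shaker_a [ 0.5277 -0.0575  0.0464] 18.8 [0.0516, 0.0509, 0.0512]
top shaker_a [ 0.5532 -0.2798  0.0398] 46.0 [0.0502, 0.0518, 0.052]
top shaker_a [0.5613 0.2538 0.0404] 9.0 [0.0517, 0.0518, 0.0509]
top shaker_small [ 0.3916 -0.3155  0.0321] 57.2 [0.0386, 0.0378, 0.0373]
scene shaker_a [ 0.5556 -0.2814  0.0404] 46.4 [0.0514, 0.0516, 0.0522]
scene shaker_a [ 0.5301 -0.0594  0.0465] 19.2 [0.0517, 0.0517, 0.0533]
scene shaker_a [0.5634 0.2514 0.0405] 10.2 [0.0516, 0.053, 0.0536]
scene shaker_a [0.5599 0.334  0.0406] 33.2 [0.0517, 0.0556, 0.0535]
scene shaker_a [0.66   0.2719 0.0405] 11.8 [0.051, 0.0534, 0.0548]
scene shaker_small [ 0.394  -0.3168  0.0324] 55.9 [0.0377, 0.0381, 0.0394]
[0.5672382  0.08709311 0.02      ]
[ 0.63817691 -0.07279538  0.02      ]
[ 0.47099527 -0.15045943  0.02      ]
[0.39731065 0.00932523 0.02      ]
t 1.0 pos [0.216  0.6395 0.2266] yaw -18.66 q [ 1.53  0.36  0.01 -0.   -1.22 -0.29] -> row [16.74  7.2  -0.02] -3.73
```

```bash
python3 -m crank '[[[16.8,7,1,-15.3],[16.8,7,1,-15.3],[16.8,7,1,-15.3],[16.8,7,1,-15.3],[16.8,7,1,-15.3],[16.8,7,1,-15.3],[16.8,7,1,-15.3],[16.8,7,1,-15.3],[16.8,7,1,-15.3],[16.8,7,1,-15.3],[16.8,7,1,-15.3]]]' 0 20
cat > m.py <<'E'
from h import *
import sys
def wrist(t,f=None,z=None):
    p,d,K,M=look("wrist")
    if f: save(p,f)
    out=[]
    for r in arm.trace(t,"wrist")[:5]:
        c,a,w=hexfit(d,K,M,r["mask"],z); print(t,round(r["score"],2),np.round(r["extent"]),np.round(c,4),round(a,1),w,p[r["mask"]].mean(0).round())
E
python3 - <<'E'
from m import *
rows(.558,.338,.013,58)
wrist("shaker_b","w1.png")
E
```

```text
t: 2.38
eef_pos: [0.5573, 0.3401, 0.2018]
ee_rot: [3.142, -0.0, 1.01]
force: [0.1, 0.1, 1.2]
width: 0.0878
gripper_force: 0.0
t 2.38 pos [0.5573 0.3401 0.2018] yaw 57.88 q [ 0.85  0.34 -0.08 -0.   -1.16  1.73] -> row [-0.06  0.07  7.55] -0.02
shaker_b 0.77 [402. 188.  70.  62.] [0.6606 0.275  0.0414] 11.9 [0.0513, 0.0518, 0.0517] [162. 114. 131.]
shaker_b 0.7 [338. 248.  55.  63.] [0.5646 0.2548 0.0413] 9.2 [0.0515, 0.0517, 0.0516] [ 40. 136. 130.]
shaker_b 0.69 [289. 184.  54.  68.] [0.5598 0.3422 0.0414] 28.3 [0.0516, 0.0515, 0.0511] [157. 146. 103.]
shaker_b 0.64 [436. 454.  18.  19.] [0.5806 0.2977 0.2818] 51.3 [0.0001, 0.0012, 0.0011] [48. 36. 25.]
```

View pics/w1.png

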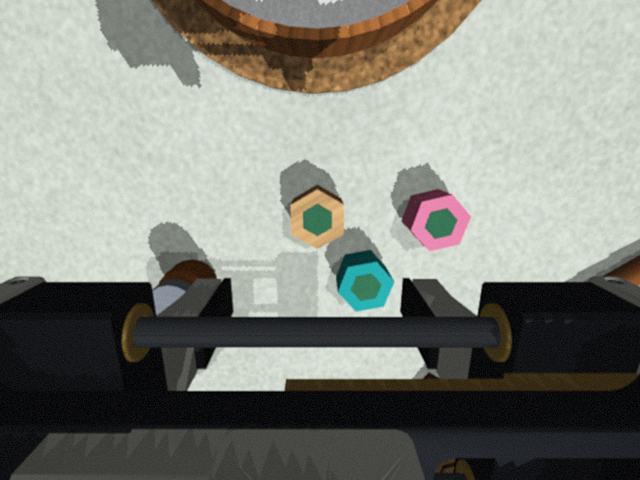

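```bash
python3 -m crank '[[[0.1,0,2.2,-0.1],[0.1,0,4.4,-0.1],[0.1,0,6.2,-0.1],[0.1,0,7.2,-0.1],[0.1,0,7.75,-0.1],[0.1,0,7.75,-0.1]]]' 0 && python3 -m crank '[[[0,0,0,0],[0,0,0,0],[0,0,0,0],[0,0,0,0],[0,0,0,0],[0,0,0,0]]]' 1 25 && python3 -m crank '[[[0,0,-0.5,0],[0,0,-1.5,0],[0,0,-3,0],[0,0,-4.5,0],[0,0,-4.5,0]]]'; python3 - <<'E'
from m import *
rows(.5389,-.007,.12,49)
wrist("shaker_b","w2.png")
E
```

```text
t: 3.22
eef_pos: [0.5589, 0.3415, 0.0074]
ee_rot: [-3.141, 0.001, 1.019]
force: [-0.6, -0.0, 0.5]
width: 0.088
gripper_force: 0.0
t: 3.98
eef_pos: [0.5594, 0.3414, 0.0082]
ee_rot: [3.141, -0.0, 1.018]
force: [-1.2, -0.8, 5.0]
width: 0.0519
gripper_force: 25.0
t: 4.6
eef_pos: [0.561, 0.3428, 0.1247]
ee_rot: [3.14, -0.006, 1.019]
force: [0.1, 0.5, -1.1]
width: 0.0514
gripper_force: 25.0
t 4.6 pos [0.561  0.3428 0.1247] yaw 58.36 q [ 0.85  0.4  -0.17  0.   -1.    1.74] -> row [-12.38   6.59   0.12] 1.87
shaker_b 0.96 [417. 207.  96.  74.] [0.6611 0.2763 0.0413] 10.2 [0.0513, 0.05, 0.052] [171. 132. 149.]
shaker_b 0.86 [250. 236. 130. 146.] [0.5634 0.3465 0.1576] 28.1 [0.0518, 0.0519, 0.0517] [135. 118.  82.]
```

View pics/w2.png

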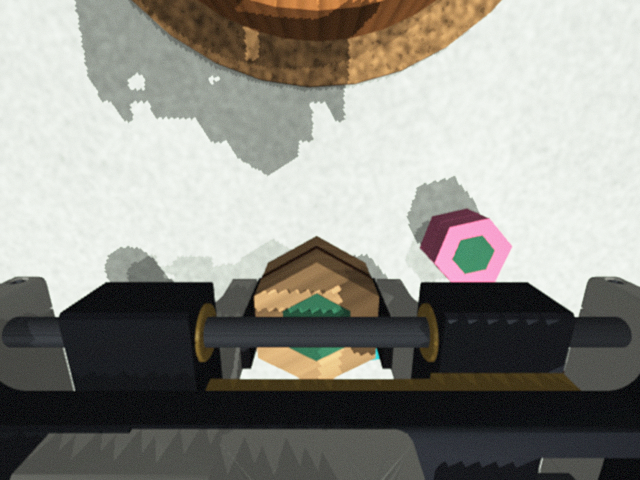

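```bash
python3 - <<'E'
s=open('h.py').read()
s=s.replace("    return c, a%60,","    A=np.array([[np.cos(np.radians(x)),np.sin(np.radians(x))] for x in n]); c[:2]+=np.linalg.lstsq(A,np.array([x.mean() for x in pr]),rcond=None)[0]\n    return c, a%60,")
open('h.py','w').write(s)
E
cat >> m.py <<'E'
def fixed(f=None,ts=("shaker_a",),box=(.4,.65,-.2,.1),cams=("top","scene")):
    for n in cams:
        p,d,K,M=look(n)
        if f: save(cv2.resize(p[150:350,250:500],(750,600),interpolation=cv2.INTER_CUBIC),n+f)
        for t in ts:
            for r in arm.trace(t,n)[:7]:
                if r["mask"].sum()<60: continue
                c,a,w=hexfit(d,K,M,r["mask"])
                if box[0]<c[0]<box[1] and box[2]<c[1]<box[3]: print(n,t,round(r["score"],2),np.round(c,4),round(a,1),w,p[r["mask"]].mean(0).round())
E
python3 -m crank '[[[-12.2,6.55,0,1.85],[-12.2,6.55,0,1.85],[-12.2,6.55,0,1.85],[-12.2,6.55,0,1.85],[-12.2,6.55,0,1.85],[-12.2,6.55,0,1.85],[-12.2,6.55,0,1.85],[-12.2,6.55,0,1.85],[-12.2,6.55,0,1.85],[-12.2,6.55,2.2,1.85],[-12.2,6.55,2.2,1.85]]]' 
python3 - <<'E'
from m import *
rows(.5399,-.0025,.014,49)
fixed("_w3.png")
E
```

```text
t: 6.08
eef_pos: [0.5355, -0.0042, 0.0622]
ee_rot: [-3.137, 0.007, 0.857]
force: [0.2, -0.4, -0.7]
width: 0.052
gripper_force: 25.0
t 6.08 pos [ 0.5355 -0.0042  0.0622] yaw 49.12 q [ 0.36  0.3  -0.5  -0.   -0.78  2.07] -> row [0.18 0.1  1.93] 0.02
top shaker_a 0.57 [ 0.5255 -0.0589  0.0465] 14.2 [0.0469, 0.0477, 0.0522] [101.  93.  88.]
```

```bash
python3 -m crank '[[[0.1,0,0,0],[0.1,0,0.8,0],[0.1,0,1.5,0],[0.1,0,1.75,0],[0.1,0,1.75,0],[0.1,0,1.75,0]]]' 
python3 - <<'E'
from m import *
rows(.5399,-.0025,.0142,49)
fixed("_w4.png",cams=("scene",))
E
```

```text
t: 7.02
eef_pos: [0.5408, -0.0021, 0.0224]
ee_rot: [3.141, -0.001, 0.857]
force: [-0.1, 0.6, 0.2]
width: 0.0522
gripper_force: 25.0
t 7.03 pos [ 0.5408 -0.0021  0.0224] yaw 49.09 q [ 0.36  0.36 -0.53  0.   -0.68  2.07] -> row [-0.03 -0.02  0.33] 0.02
scene shaker_a 0.66 [ 0.5283 -0.0596  0.0467] 19.7 [0.0493, 0.0497, 0.0539] [73. 60. 49.]
```

View pics/scene_w4.png

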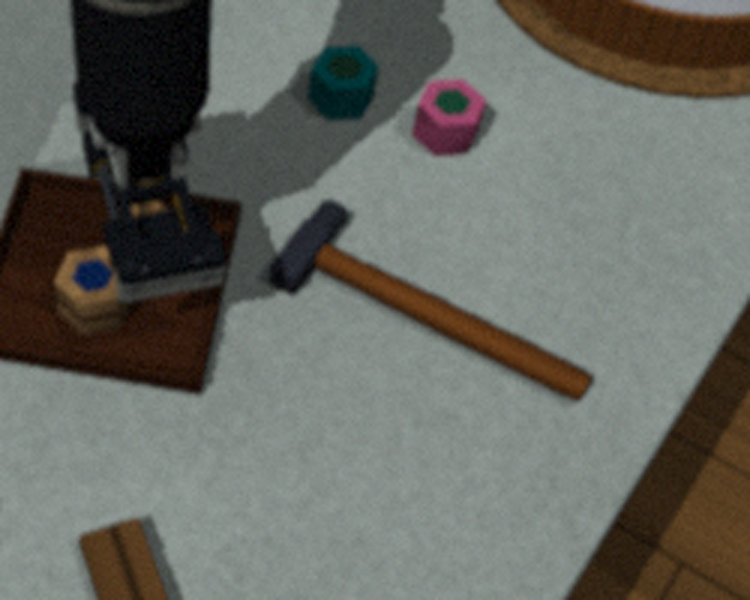

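```bash
python3 -m crank '[[[0,0,0.2,0],[0,0,0.33,0],[0,0,0.33,0],[-0.1,0.06,0.33,0],[-0.2,0.12,0.33,0],[-0.28,0.16,0.33,0],[-0.28,0.16,0.33,0],[-0.28,0.16,0.33,0]]]' && python3 -m crank '[[[0,0,0,0],[0,0,0,0],[0,0,0,0],[0,0,0,0]]]' 0 && python3 -m crank '[[[0,0,-1,0],[0,0,-3,0],[0,0,-5,0],[0,0,-5.5,0]]]' ; python3 -m crank '[[[-2,-8,0,0],[-2,-8,0,0],[-2,-8,0,0],[-2,-8,0,0],[-2,-8,0,0]]]' 
python3 - <<'E'
from m import *
rows(.555,-.28,.15)
fixed("_w5.png")
E
```

```text
t: 8.12
eef_pos: [0.5401, -0.0097, 0.0141]
ee_rot: [3.14, -0.002, 0.857]
force: [1.3, 1.8, 5.5]
width: 0.0519
gripper_force: 25.0
t: 8.62
eef_pos: [0.5384, -0.0103, 0.0131]
ee_rot: [-3.141, 0.0, 0.857]
force: [0.6, -0.4, 0.2]
width: 0.085
gripper_force: 0.0
t: 9.12
eef_pos: [0.5404, -0.0099, 0.1544]
ee_rot: [3.138, -0.005, 0.857]
force: [-0.2, -0.2, 0.2]
width: 0.0878
gripper_force: 0.0
t: 9.75
eef_pos: [0.3536, 0.0834, 0.1507]
ee_rot: [-3.141, -0.001, 0.859]
force: [-0.4, 0.5, 0.6]
width: 0.0873
gripper_force: 0.0
t 9.75 pos [0.3536 0.0834 0.1507] yaw 49.24 q [ 0.79 -0.12 -0.73 -0.   -0.96  1.64] -> row [-5.75 15.59  0.02] 0
top shaker_a 0.98 [ 0.5371 -0.0108  0.0459] 18.7 [0.0525, 0.0564, 0.0513] [128. 120.  90.]
top shaker_a 0.8 [ 0.5279 -0.0581  0.0462] 22.1 [0.0533, 0.0557, 0.0509] [122. 109.  99.]
scene shaker_a 0.98 [ 0.5301 -0.0577  0.0462] 18.4 [0.0544, 0.06, 0.0543] [77. 62. 49.]
scene shaker_a 0.74 [ 0.5393 -0.0124  0.0466] 16.7 [0.0518, 0.0586, 0.0557] [79. 69. 44.]
```

```bash
echo
python3 -m crank '[[[-5.75,15.6,0,6.65],[-5.75,15.6,0,6.65],[-5.75,15.6,0,6.65],[-5.75,15.6,0,6.65],[-5.75,15.6,0,6.65],[-5.75,15.6,0,6.65],[-5.75,15.6,0,6.65],[-5.75,15.6,0,6.65],[-5.75,15.6,0,6.65],[-5.75,15.6,0,6.65]]]' 
sed -i 's/np.ones((5,5))/np.ones((DIL,DIL))/; s/^def hexfit/DIL=5\ndef hexfit/' h.py
python3 - <<'E'
from m import *
import h
wrist("shaker_c","w6.png")
rows(.5545,-.2806,.008,16)
h.DIL=1; fixed()
E
```

```text
t: 11.2
eef_pos: [0.5549, -0.2807, 0.1506]
ee_rot: [-3.141, 0.0, 0.277]
force: [-0.4, 0.4, 0.4]
width: 0.0876
gripper_force: 0.0
shaker_c 0.92 [  0. 128.  46.  72.] [ 0.5449 -0.0428  0.0467] 25.2 [0.04, 0.0393, 0.0497] [89. 69. 47.]
shaker_c 0.92 [286. 192.  62.  76.] [ 0.5561 -0.281   0.0414] 47.0 [0.0516, 0.0514, 0.0516] [208. 142. 102.]
shaker_c 0.71 [  2. 153. 105.  75.] [ 0.5299 -0.0606  0.0473] 18.8 [0.0516, 0.0539, 0.0521] [99. 83. 68.]
t 11.3 pos [ 0.5552 -0.2804  0.1512] yaw 15.89 q [-0.15  0.33 -0.21 -0.   -1.03  2.  ] -> row [-0.03 -0.    5.73] -0.02
top shaker_a 0.76 [ 0.5375 -0.0087  0.0463] 17.8 [0.0514, 0.0513, 0.051] [115. 108.  82.]
scene shaker_a 0.81 [ 0.5286 -0.0604  0.0463] 20.3 [0.051, 0.0527, 0.0528] [57. 45. 36.]
scene shaker_a 0.63 [ 0.5391 -0.0098  0.0467] 18.7 [0.0515, 0.0526, 0.0534] [69. 58. 37.]
```

```bash
python3 -m crank '[[[0,0,2,-0.1],[0,0,4,-0.1],[0,0,5.2,-0.1],[0,0,5.72,-0.1],[0,0,5.72,-0.1],[0,0,5.72,-0.1]]]' 0 && python3 -m crank '[[[0,0,0,0],[0,0,0,0],[0,0,0,0],[0,0,0,0],[0,0,0,0]]]' 1 25 && python3 -m crank '[[[0,0,-0.5,0],[0,0,-1.5,0],[0,0,-3,0],[0,0,-4,0],[0,0,-4,0],[0,0,-4,0],[0,0,-4,0]]]'; python3 - <<'E'
from m import *
a=np.array([.529,-.0602]);b=np.array([.5387,-.0094]);v=b-a;n=np.array([-v[1],v[0]])/np.hypot(*v)
c=(a+b)/2+n*.045; print("c",c,"axis b-a",np.degrees(np.arctan2(v[1],v[0])),"n",n)
h=c+n*.009; rows(h[0],h[1],.12,-11)
E
```

```text
t: 12.25
eef_pos: [0.5564, -0.2813, 0.0093]
ee_rot: [3.14, -0.002, 0.285]
force: [-0.5, -0.4, 0.0]
width: 0.0874
gripper_force: 0.0
t: 12.88
eef_pos: [0.5553, -0.2811, 0.0079]
ee_rot: [3.142, -0.0, 0.285]
force: [-0.5, 0.1, -0.1]
width: 0.0518
gripper_force: 25.0
t: 13.75
eef_pos: [0.5546, -0.2809, 0.1068]
ee_rot: [-3.141, 0.002, 0.285]
force: [0.8, -0.5, -1.4]
width: 0.0518
gripper_force: 25.0
c [ 0.48964858 -0.02635996] axis b-a 79.18979051177585 n [-0.98225385  0.18755634]
t 13.75 pos [ 0.5546 -0.2809  0.1068] yaw 16.32 q [-0.16  0.37 -0.26 -0.   -0.94  2.01] -> row [  0.05 -10.67  -0.52] 5.46
```

```bash
python3 -m crank '[[[0.05,-10.65,0,5.45],[0.05,-10.65,0,5.45],[0.05,-10.65,0,5.45],[0.05,-10.65,0,5.45],[0.05,-10.65,0,5.45],[0.05,-10.65,0,5.45],[0.05,-10.65,2,5.45],[0.05,-10.65,3,5.45],[0.05,-10.65,3.4,5.45],[0.05,-10.65,3.4,5.45],[0.05,-10.65,3.4,5.45]]]' 
python3 - <<'E'
from m import *
import h
h.DIL=1
rows(.4808,-.0247,.0142,-11)
wrist("shaker_c","w7.png"); fixed("_w7.png",cams=("scene",))
E
```

```text
t: 15.12
eef_pos: [0.4824, -0.0253, 0.0236]
ee_rot: [-3.141, -0.001, -0.191]
force: [0.2, 0.1, 0.4]
width: 0.052
gripper_force: 25.0
t 15.12 pos [ 0.4824 -0.0253  0.0236] yaw -10.93 q [ 0.36  0.29 -0.65  0.   -0.63  1.02] -> row [-0.07 -0.01  0.38] 0.01
shaker_c 0.72 [182. 124. 136. 146.] [ 0.5401 -0.0098  0.0474] 19.2 [0.0512, 0.0515, 0.0515] [185. 183. 131.]
shaker_c 0.64 [314. 119. 135. 152.] [ 0.5297 -0.0605  0.0474] 19.0 [0.0515, 0.0512, 0.0512] [172. 163. 147.]
scene shaker_a 0.86 [ 0.5287 -0.06    0.0464] 17.8 [0.0521, 0.0534, 0.0534] [79. 64. 51.]
scene shaker_a 0.63 [ 0.4881 -0.0248  0.0565] 58.4 [0.0431, 0.0544, 0.0447] [53. 36. 23.]
```

View pics/w7.png

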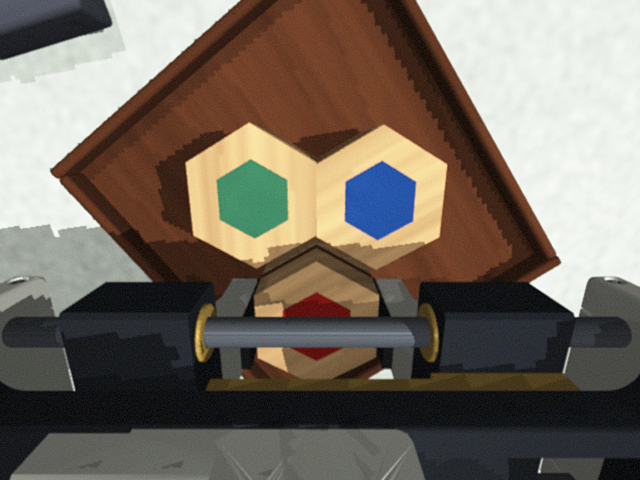

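```bash
python3 -m crank '[[[0,0,0.2,0],[0,0,0.37,0],[0,0,0.38,0],[0.12,0,0.38,0],[0.24,0,0.38,0],[0.36,0,0.38,0],[0.46,0,0.38,0],[0.46,0,0.38,0],[0.46,0,0.38,0]]]' && python3 -m crank '[[[0,0,0,0],[0,0,0,0],[0,0,0,0],[0,0,0,0]]]' 0 && python3 -m crank '[[[0,0,-1,0],[0,0,-3,0],[0,0,-5,0],[-4,0,-5.5,0],[-4,0,-5.5,0],[-4,0,-5.5,0]]]' 
python3 - <<'E'
from m import *
import h
h.DIL=1
p,d,K,M=look("wrist"); save(p,"w8.png"); W=pts(d,K,M); R=[]
for r in arm.trace("shaker_a","wrist")[:4]:
    c,a,w=hexfit(d,K,M,r["mask"]); R.append(c[:2]); print(round(r["score"],2),np.round(c,4),round(a,1),w,p[r["mask"]].mean(0).round())
for i in range(3):
    for j in range(i): v=R[i]-R[j]; print(i,j,np.hypot(*v).round(4),np.degrees(np.arctan2(v[1],v[0]))%60)
print("meet",np.mean(R[:3],0)); rows(.393,-.316,.15,-32)
E
```

```text
t: 16.45
eef_pos: [0.4907, -0.028, 0.0135]
ee_rot: [3.14, 0.003, -0.191]
force: [-10.3, 1.0, 15.6]
width: 0.0521
gripper_force: 25.0
t: 16.95
eef_pos: [0.4929, -0.0274, 0.0132]
ee_rot: [3.141, 0.0, -0.191]
force: [0.0, -1.2, 0.2]
width: 0.0851
gripper_force: 0.0
t: 17.7
eef_pos: [0.3928, -0.0084, 0.1515]
ee_rot: [-3.14, -0.001, -0.189]
force: [0.6, 0.2, 1.1]
width: 0.0876
gripper_force: 0.0
0.92 [ 0.531  -0.0608  0.0474] 19.5 [0.0514, 0.0512, 0.0512] [171. 158. 142.]
0.86 [ 0.5398 -0.0093  0.0475] 18.8 [0.051, 0.0507, 0.0512] [180. 177. 125.]
0.84 [0.5543 0.2316 0.0074] 7.2 [0.0293, 0.0068, 0.0312] [ 36. 109. 109.]
0.82 [ 0.4911 -0.0278  0.0475] 19.4 [0.0507, 0.051, 0.051] [220. 147. 104.]
1 0 0.0522 20.352579136593832
2 0 0.2934 25.45487602266502
2 1 0.2414 26.557778506802123
meet [0.54170198 0.05381147]
t 17.8 pos [ 0.3951 -0.0081  0.1514] yaw -10.86 q [ 0.49 -0.05 -0.68  0.   -0.95  0.89] -> row [ 2.24 12.11  0.05] 4.23
```

View pics/w8.png

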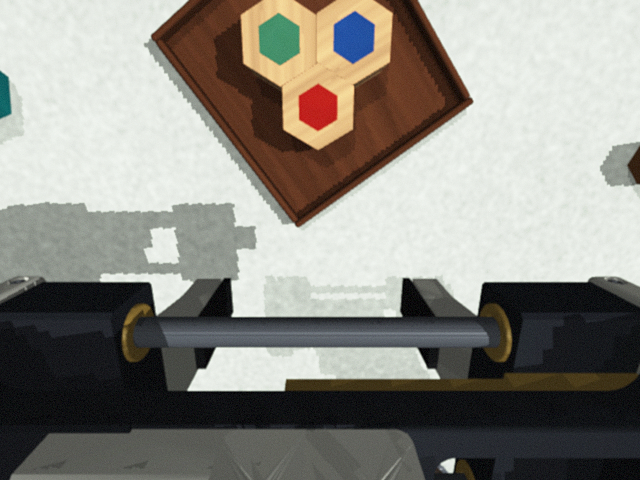

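```bash
python3 -m crank '[[[2.25,12.1,0,4.4],[2.25,12.1,0,4.4],[2.25,12.1,0,4.4],[2.25,12.1,0,4.4],[2.25,12.1,0,4.4],[2.25,12.1,0,4.4],[2.25,12.1,0,4.4],[2.25,12.1,0,4.4],[2.25,12.1,0,4.4]]]' 
python3 - <<'E'
from m import *
wrist("shaker_small")
rows(.393,-.316,.006,-33)
E
```

```text
t: 18.92
eef_pos: [0.3931, -0.3152, 0.151]
ee_rot: [-3.141, -0.0, -0.573]
force: [0.1, 0.9, 0.8]
width: 0.0875
gripper_force: 0.0
shaker_small 0.87 [297. 204.  44.  51.] [ 0.3939 -0.3165  0.0333] 57.3 [0.0371, 0.0378, 0.0379] [150. 105.  43.]
t 19.02 pos [ 0.3931 -0.3154  0.1511] yaw -32.82 q [-0.29  0.14 -0.47  0.   -0.96  1.28] -> row [0.01 0.02 5.81] 0.04
```

```bash
python3 -m crank '[[[0.03,0.02,2,0],[0.03,0.02,4,0],[0.03,0.02,5.3,0],[0.03,0.02,5.78,0],[0.03,0.02,5.78,0],[0.03,0.02,5.78,0]]]' 0 && python3 -m crank '[[[0,0,0,0],[0,0,0,0],[0,0,0,0],[0,0,0,0],[0,0,0,0],[0,0,0,0]]]' 1 15 && python3 -m crank '[[[0,0,-0.5,0],[0,0,-1.5,0],[0,0,-3,0],[0,0,-5,0],[0,0,-5,0],[0,0,-5,0],[0,0,-5,0]]]'; python3 - <<'E'
from m import *
rows(.5206,-.0326,.07,-32.8)
E
```

```text
t: 19.77
eef_pos: [0.3942, -0.3173, 0.0077]
ee_rot: [-3.141, -0.002, -0.574]
force: [-0.4, -0.6, 0.3]
width: 0.0879
gripper_force: 0.0
t: 20.52
eef_pos: [0.393, -0.317, 0.0063]
ee_rot: [3.142, 0.0, -0.574]
force: [-0.3, 0.7, 0.5]
width: 0.0376
gripper_force: 15.0
t: 21.4
eef_pos: [0.3922, -0.3167, 0.1305]
ee_rot: [3.141, 0.002, -0.575]
force: [0.1, 0.6, -0.2]
width: 0.0379
gripper_force: 15.0
t 21.4 pos [ 0.3922 -0.3167  0.1305] yaw -32.93 q [-0.29  0.17 -0.49 -0.   -0.91  1.29] -> row [ -1.86 -12.33   2.42] -0.03
```

```bash
python3 -m crank '[[[-1.85,-12.3,0,0],[-1.85,-12.3,0,0],[-1.85,-12.3,0,0],[-1.85,-12.3,0,0],[-1.85,-12.3,0,0],[-1.85,-12.3,0,0],[-1.85,-12.3,1.5,0],[-1.85,-12.3,2.4,0],[-1.85,-12.3,2.7,0],[-1.85,-12.3,2.7,0],[-1.85,-12.3,2.7,0],[-1.85,-12.3,2.7,0]]]' 
python3 - <<'E'
from m import *
rows(.5206,-.0326,.0522,-32.8)
wrist("shaker_small","w9.png")
E
```

```text
t: 22.9
eef_pos: [0.5219, -0.0337, 0.0647]
ee_rot: [-3.14, -0.001, -0.575]
force: [-0.6, 0.6, -0.7]
width: 0.038
gripper_force: 15.0
t 22.9 pos [ 0.5219 -0.0337  0.0647] yaw -32.92 q [ 0.31  0.28 -0.53  0.   -0.76  0.68] -> row [-0.07 -0.01  0.5 ] -0.02
shaker_small 0.59 [270. 251.  92. 111.] [ 0.5224 -0.034   0.0915] 57.2 [0.0382, 0.038, 0.0381] [90. 60. 28.]
```

View pics/w9.png

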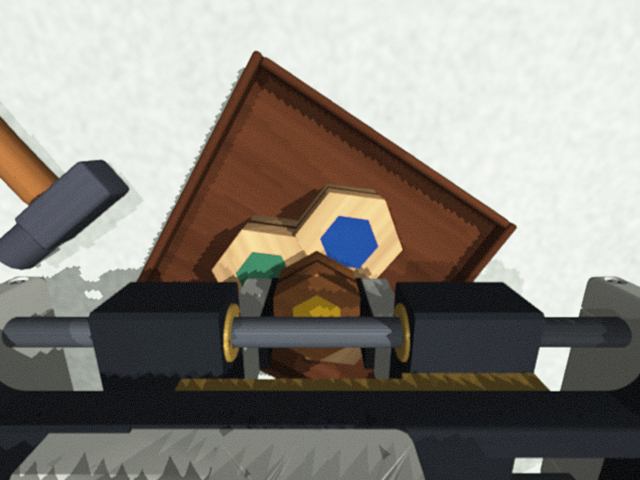

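```bash
python3 -m crank '[[[-0.07,0,0.25,0],[-0.07,0,0.4,0],[-0.07,0,0.46,0],[-0.07,0,0.5,0],[-0.07,0,0.5,0],[-0.07,0,0.5,0]]]' && python3 -m crank '[[[0,0,0,0],[0,0,0,0],[0,0,0,0],[0,0,0,0],[0,0,0,0]]]' 0 && python3 -m crank '[[[0,0,-0.5,0],[0,0,-1.5,0],[0,0,-3,0],[0,0,-5,0],[-5,0,-5,0],[-5,0,-5,0],[-5,0,-5,0]]]'
python3 - <<'E'
from m import *
import h; h.DIL=1
p,d,K,M=look("wrist"); save(p,"w10.png")
for r in arm.trace("shaker_small","wrist")[:2]: print(np.round(hexfit(d,K,M,r["mask"])[0],4),r["score"])
for r in arm.trace("shaker_a","wrist")[:4]: print(np.round(r["extent"]),r["score"],np.round(hexfit(d,K,M,r["mask"])[0],4))
fixed(ts=("shaker_small",))
E
```

```text
t: 23.75
eef_pos: [0.5194, -0.0328, 0.0522]
ee_rot: [3.141, 0.0, -0.574]
force: [-5.7, 1.1, 13.9]
width: 0.0382
gripper_force: 15.0
t: 24.38
eef_pos: [0.5198, -0.0328, 0.0512]
ee_rot: [3.141, 0.0, -0.575]
force: [0.4, -0.3, 0.2]
width: 0.0822
gripper_force: 0.0
t: 25.25
eef_pos: [0.4123, 0.0366, 0.1777]
ee_rot: [-3.139, -0.001, -0.57]
force: [1.2, 0.7, -0.0]
width: 0.0876
gripper_force: 0.0
[ 0.5196 -0.0326  0.0794] 0.97
[  2. 181.  83.  66.] 0.97 [0.5632 0.253  0.0414]
[240.  28.  60.  82.] 0.83 [ 0.5403 -0.0085  0.0475]
[296.  75.  68.  69.] 0.74 [ 0.4906 -0.0276  0.0475]
[302.   0.  78.  80.] 0.65 [ 0.5316 -0.0614  0.0475]
top shaker_small 0.71 [ 0.5174 -0.0325  0.0782] 56.5 [0.0338, 0.0358, 0.0375] [146. 111.  62.]
scene shaker_small 0.68 [ 0.5425 -0.0076  0.0467] 2.5 [0.0478, 0.0494, 0.0572] [69. 59. 37.]
scene shaker_small 0.59 [ 0.5197 -0.0331  0.0783] 58.2 [0.0375, 0.0395, 0.0381] [78. 50. 13.]
```

View pics/w10.png

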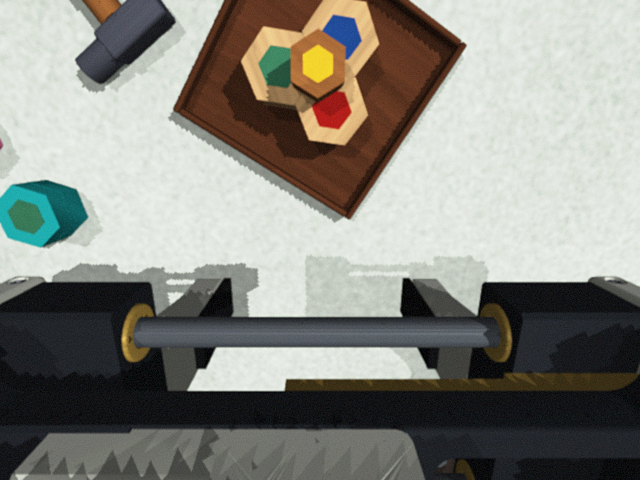

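```bash
python3 -m crank '[[[1.5,0,-1.5,0],[1.5,0,-1.5,0],[1.5,0,-1.5,0],[1.5,0,-1.5,0]]]'
python3 - <<'E'
from m import *
for n in("wrist","top","scene"):
    p,d,K,M=look(n); W=pts(d,K,M).reshape(-1,3); w=W[(abs(W[:,2]-.0468)<.003)&(np.hypot(W[:,0]-.5206,W[:,1]+.0326)<.075)]
    print(n,len(w),[(a,round(float(np.ptp(np.percentile(w[:,:2]@[np.cos(np.radians(a)),np.sin(np.radians(a))],[.2,99.8]))),4)) for a in(15,17,19,21,75,77,79,81,135,137,139,141)])
E
```

```text
t: 26.1
eef_pos: [0.4457, 0.0145, 0.213]
ee_rot: [3.14, 0.001, -0.575]
force: [-0.4, 0.4, -0.8]
width: 0.0878
gripper_force: 0.0
wrist 6777 [(15, 0.1034), (17, 0.1034), (19, 0.1034), (21, 0.1034), (75, 0.1035), (77, 0.1034), (79, 0.1034), (81, 0.1034), (135, 0.1034), (137, 0.1032), (139, 0.1034), (141, 0.1034)]
top 291 [(15, 0.0764), (17, 0.0753), (19, 0.0742), (21, 0.0731), (75, 0.0504), (77, 0.0496), (79, 0.049), (81, 0.0483), (135, 0.0718), (137, 0.0728), (139, 0.0738), (141, 0.0749)]
scene 699 [(15, 0.1042), (17, 0.1041), (19, 0.1044), (21, 0.1047), (75, 0.1041), (77, 0.1043), (79, 0.1043), (81, 0.1044), (135, 0.1053), (137, 0.1056), (139, 0.106), (141, 0.1064)]
```

```bash
python3 -c "
from station import arm
print(arm.job_done())"
```

```text
the job is handed in; nothing more can be done
None
```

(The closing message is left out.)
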